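Change over the racks in a covered holding dock

ROBOT

A 6-joint arm with a two-finger parallel gripper is mounted at the origin on a cart in front of the work surface, level with it; the furniture and walls round the work are solid. World frame = base frame: x ahead of the robot, y to its left, z up, the work surface at z = 0. Lengths are in m, angles in degrees, forces in N, time in s.
With the tool pointing down it reaches from about 0.35 to 0.875 m from the base axis. Payload 4.2 kg.
Tool frame: the origin (TCP) lies where the fingers leave the gripper's body, on its centre line; the fingertips stand 70 mm ahead of it and the grasp point (between the pads) lies 51 mm ahead of it; z points along the fingers, y is the direction in which the jaws open and shut (so a half turn about z gives the same grasp; the last joint's range is limited). The gripper opens to 87 mm and grips with 3 to 60 N. Pads are 19 mm wide; open, the fingers measure 117 mm over their backs; the gripper's body (75 mm by 190 mm) begins 51 mm behind the grasp point.
Start: joints at [82.941, 22.042, 0.453, 0, -68.411, -14.817], TCP at [0.233, 0.58, 0.292] pointing down, gripper open.
Joint ranges: [-179.83, 179.83], [-69.29, 118.12], [-61.27, 80.66], [-181.25, 117.63], [-171.15, -9.14], [-177.46, 177.46]. Speed limits (degrees/s): [159.86, 159.86, 180, 180, 180, 180].

INTERFACE

Orientations are given as a 3x3 rotation matrix whose columns are the frame's x, y, z axes.
In Python, from station import sense, cams, job gives the robot as it stands. The module is installed in compiled form; this text tells all that it offers.
- The arm moves only by the shell command python3 -m handwheel 'ROWS'. ROWS is JSON, a list of rows, each a list of 5 numbers: the shift along the tool's x, y, z in cm, then the turn about the tool's z in degrees, then the opening, from 0 (shut) to 1 (fully open). A call has 1 to 10 rows; each row shifts and turns the commanded pose from where the row before left it, along the tool's axes as they then stand; what a row does not reach is not made up. A row lasts 1/8 s, in which the tool goes at most 62.5 mm and 10.7 degrees, less where a joint would pass 70% of its speed; a pose out of reach is approached as far as the arm can. A call with a gripper value outside its range is refused whole. The fingers move at their own pace and stop on an object; the grip force is fixed at half the most. Time passes only in rows, so rows that do not move let the fingers close. It gives the time, the measured TCP pose, the force and the opening at its end, in the units of the state.
- sense(): the state, without advancing time (a new reading comes with each control period).
- cams.capture(name): name is "scene" or "side" or "wrist"; returns the picture (480x640x3 uint8, red, green, blue); there is no depth.
- cams.camera_params(name): a dict with "fx", "fy", "cx", "cy" (pixels), "origin" and "rotation" of the camera in the world. Camera axes: x right, y down, z forward; pixel columns grow to the right and rows downward; lengths in m; the calibration is good to about 2 mm. The wrist camera is an equidistant fisheye: a pixel r from the principal point sees the ray r / f radians off the axis. A picture is of the moment at which its call begins: read the wrist's pose just before it. camera_params takes no time and is no camera call; for the wrist camera it gives the pose at the moment of the call.
- job.finish_job(): hands the job in, once; it reports no verdict.
The state is a dict: "time_s": time; "joints": joint angles; "joint_velocities": joint speeds; "effort": joint torques, N m; "tcp_pos": TCP position; "ee_rot": TCP orientation; "wrist_force": force on the tool from outside, world axes, zero at the start; "moment": the same for the moment, N m; "gripper_width": opening from 0.0 (shut) to 1.0 (fully open).
Only numpy, scipy, OpenCV 4.12 (cv2) and the standard library are available. Lean on these libraries where they do the work, as an engineer would, in place of code of your own. Each camera call takes 0.05 s, during which the arm holds its last target. There are 200 camera calls.

TASK

Change over the racks of light-sensitive samples in the covered holding dock. Lift the folded sheet cover off its bar and stand it on the worktop clear of the dock; draw every finished rack out of its lane and stand it upright on the grey foam tray, and slide every waiting rack, tubes first, into a free lane with its foot under the lips until it is fully home against the back stop. When all the racks are changed over, drape the cover over the bar again, hanging straight and centred between the posts. Keep the racks upright throughout, and do not disturb the bottle, the specimen cup or the timer near the dock.

Things in the scene. Friction and masses are not known exactly. Their poses are not given: they have to be found in the camera images.
- dock: fixed holding dock with three lanes; origin on the worktop below the middle of its bar; x runs from the lane mouths (facing the robot) to the back stop, y along the bar to the left. Plate 5 mm thick, x -101..+65, y -162..+162. Lipped rails x -52..+52, top 20 mm up; noses without lips, a lead-in, x -67..-52; bare plate before that. Stop face x = +51, 24 mm high
- lane_middle (a point): middle lane, on its floor under the bar, 5 mm above the worktop; axes as the dock's. Each lane is 54 mm wide; lips overhang it 8 mm on each side with 11 mm headroom, leaving 38 mm open from above, so a rack's foot enters and leaves only by sliding along x. A rack fully home has its origin here, to within +1 mm in x, its x axis along the lane's, its grip out in front
- lane_left (a point): the same for the left lane, 74 mm to +y of the middle one
- lane_right (a point): the same for the right lane, 74 mm to -y of the middle one
- bar_mid (a point): middle of the axis of the dock's cover bar: round steel, 12 mm diameter, along the dock's y, 150 mm above the worktop, on posts 150 mm to either side; 281 mm clear between the 19 mm clamp heads on the posts, which reach 163 mm. Racks pass under it with their tubes
- cover: loose cover of 3 mm folded sheet, 0.3 kg, 118 (x) x 226 (y, along the ridge), open below and at both ends: skirts 70 high, then a 45-degree ridge roof, inside of the ridge 126 above the skirts' lower edges. Origin in the middle of those edges' plane, z up. Stands by itself; draped, the ridge rests on the bar, the origin 33 mm over the worktop below the bar. Either way round
- cover_grip (a point): where to take the cover: centre of the black rib on its ridge, 148 mm above the skirts' lower edges; rib 12 thick (cover's x) x 90 long (y), top 162 mm above those edges, 34 mm tall
- foam_tray: fixed grey foam tray, 155 x 155 x 42 mm, its top flat enough to stand racks on; origin in the middle of its underside, sides along x and y; the set-down place for finished racks, two side by side. The worktop left of the dock, beyond this tray, is free for the cover
- new_1: waiting rack, on the worktop to the right at first; may be absent. 147 x 50, 118 high, 0.26 kg, low centre of mass; origin on the underside below the middle of its four tubes, x from grip to tip. Foot 6 thick, x -97..+50, 42 wide in its last 22 mm. Tubes x -41..+41, to 98 high. Grip post at x = -85, 24 (x) x 20 (y), to 118 high: take its 20 mm at about 100 mm up
- new_2: waiting rack, on the worktop to the right at first; may be absent. 147 x 50, 118 high, 0.26 kg, low centre of mass; origin on the underside below the middle of its four tubes, x from grip to tip. Foot 6 thick, x -97..+50, 42 wide in its last 22 mm. Tubes x -41..+41, to 98 high. Grip post at x = -85, 24 (x) x 20 (y), to 118 high: take its 20 mm at about 100 mm up
- new_3: waiting rack, on the worktop to the right at first; may be absent. 147 x 50, 118 high, 0.26 kg, low centre of mass; origin on the underside below the middle of its four tubes, x from grip to tip. Foot 6 thick, x -97..+50, 42 wide in its last 22 mm. Tubes x -41..+41, to 98 high. Grip post at x = -85, 24 (x) x 20 (y), to 118 high: take its 20 mm at about 100 mm up
- done_1: finished rack, in a lane at first; may be absent. 147 x 50, 118 high, 0.26 kg, low centre of mass; origin on the underside below the middle of its four tubes, x from grip to tip. Foot 6 thick, x -97..+50, 42 wide in its last 22 mm. Tubes x -41..+41, to 98 high. Grip post at x = -85, 24 (x) x 20 (y), to 118 high: take its 20 mm at about 100 mm up
- done_1_foot (a point): middle of the underside of the foot of done_1, 23.5 mm from its origin towards the grip; axes as the rack's
- done_2: finished rack, in a lane at first; may be absent. 147 x 50, 118 high, 0.26 kg, low centre of mass; origin on the underside below the middle of its four tubes, x from grip to tip. Foot 6 thick, x -97..+50, 42 wide in its last 22 mm. Tubes x -41..+41, to 98 high. Grip post at x = -85, 24 (x) x 20 (y), to 118 high: take its 20 mm at about 100 mm up
- done_2_foot (a point): middle of the underside of the foot of done_2, 23.5 mm from its origin towards the grip; axes as the rack's
- done_3: finished rack, in a lane at first; may be absent. 147 x 50, 118 high, 0.26 kg, low centre of mass; origin on the underside below the middle of its four tubes, x from grip to tip. Foot 6 thick, x -97..+50, 42 wide in its last 22 mm. Tubes x -41..+41, to 98 high. Grip post at x = -85, 24 (x) x 20 (y), to 118 high: take its 20 mm at about 100 mm up
- done_3_foot (a point): middle of the underside of the foot of done_3, 23.5 mm from its origin towards the grip; axes as the rack's
- bottle: brown glass reagent bottle, 48 diameter x 95 high, loose, behind or beside the dock, not part of the job; origin in the middle of its underside
- specimen_cup: white-lidded specimen cup, 53 diameter x 59 high, loose, behind or beside the dock, not part of the job; origin in the middle of its underside
- timer: white bench timer, 62 x 62 x 22, loose, behind or beside the dock, not part of the job; origin in the middle of its underside

How it is judged:
By the outcome, as a careful person would: the job done as asked, in the order asked, and still so for the second after the job is handed in, with the robot touching nothing.
Of done_1, done_2, done_3 only 1 to 2 are there at a start; the rules pass over those that are not, and their reading is None.
Of new_1, new_2, new_3 only 2 to 3 are there at a start; the rules pass over those that are not, and their reading is None.
At some moment in a run one of new_1, new_2, new_3 may be knocked a few centimetres aside while the robot is not near it.
It also fails if it takes over 210 s, if anything falls off the work surface, if the arm or the gripper's body presses on something with over 40 N, if the wrist force passes 120 N, or if a joint passes its speed limit or range.

## Working session

There is one attempt and no reset: what is moved stays moved. The work goes in short steps, Python scripts to look and compute and a shell command to move; the robot and the scene stay as the last step left them, time stands still between calls to the robot, and variables do not carry over. Pictures are saved under pics/ and viewed, about 12 in all and at most 16, crops included, and the job is handed in when it is done.

```bash
ls; mkdir -p pics
cat > h.py <<'E'
import numpy as np, cv2
from station import sense, cams, job
def snap(n,f):
    im=cams.capture(n); cv2.imwrite('pics/'+f,im[:,:,::-1]); return im
def ray(n,u,v,p=None):
    p=p or cams.camera_params(n); R=np.array(p['rotation']).reshape(3,3); o=np.array(p['origin'])
    a=(u-p['cx'])/p['fx']; b=(v-p['cy'])/p['fy']
    if n=='wrist':
        r=np.hypot(a,b); s=np.sin(r)/r if r>1e-9 else 1
        d=np.array([a*s,b*s,np.cos(r)])
    else: d=np.array([a,b,1.])
    return o,R@d
def at(n,u,v,z,p=None):
    o,d=ray(n,u,v,p); return o+d*(z-o[2])/d[2]
def proj(n,X,p=None):
    p=p or cams.camera_params(n); R=np.array(p['rotation']).reshape(3,3)
    c=R.T@(np.array(X)-np.array(p['origin']))
    if n=='wrist':
        q=np.hypot(c[0],c[1]); t=np.arctan2(q,c[2]); k=t/max(q,1e-9); a,b=c[0]*k,c[1]*k
    else: a,b=c[0]/c[2],c[1]/c[2]
    return np.array([p['cx']+p['fx']*a,p['cy']+p['fy']*b])
E
python3 - <<'E'
from h import *
s=sense(); print(s['time_s'],s['tcp_pos'],np.round(s['ee_rot'],3).tolist())
for n in ('scene','side','wrist'):
    print(n,{k:np.round(v,3).tolist() for k,v in cams.camera_params(n).items()})
    snap(n,'a_%s.png'%n)
E
```

```text
pics
0.0 [0.23268121 0.57957797 0.29116077] [[0.928, -0.373, -0.001], [-0.373, -0.928, -0.002], [0.0, 0.002, -1.0]]
scene {'fx': 465.532, 'fy': 465.532, 'cx': 317.477, 'cy': 240.278, 'origin': [0.324, 0.619, 1.181], 'rotation': [[-0.913, -0.345, 0.219], [-0.408, 0.75, -0.521], [0.015, -0.565, -0.825]]}
side {'fx': 490.44, 'fy': 490.44, 'cx': 317.45, 'cy': 238.529, 'origin': [0.734, 1.037, 0.691], 'rotation': [[-0.994, 0.039, -0.104], [0.11, 0.475, -0.873], [0.015, -0.879, -0.477]]}
wrist {'fx': 371.648, 'fy': 371.648, 'cx': 322.057, 'cy': 241.892, 'origin': [0.304, 0.551, 0.384], 'rotation': [[-0.374, -0.891, -0.258], [-0.927, 0.36, 0.102], [0.002, 0.277, -0.961]]}
```

View pics/a_scene.png

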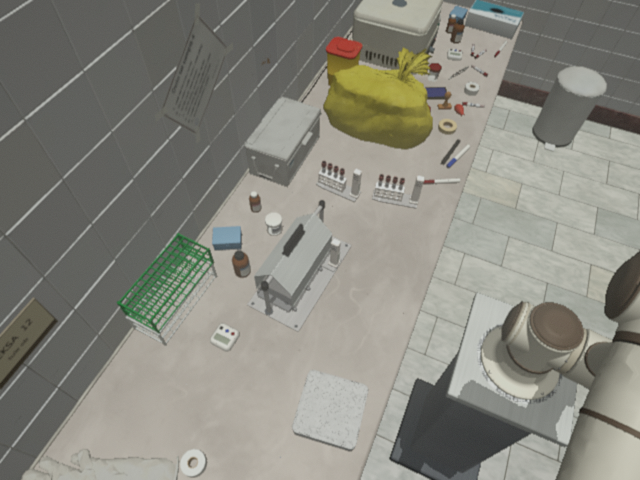

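View pics/a_side.png

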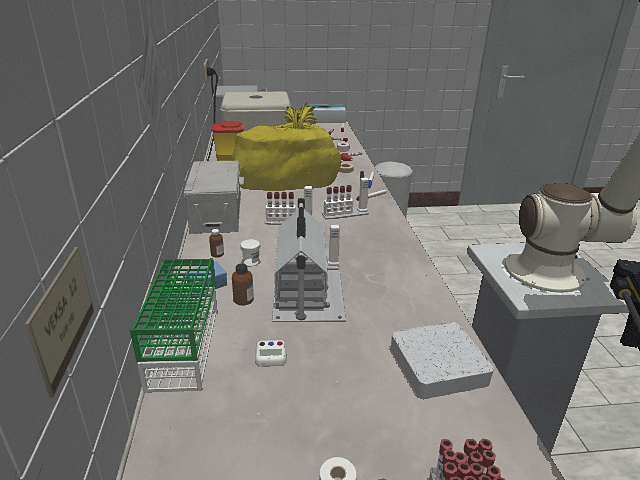

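Run:
```python
import cv2,numpy as np
s=cv2.imread('pics/a_scene.png'); 
def c(u0,u1,v0,v1,k): return cv2.resize(s[v0:v1,u0:u1],None,fx=k,fy=k,interpolation=cv2.INTER_CUBIC)
o=np.zeros((600,800,3),np.uint8)
a=c(245,355,195,330,4); o[:540,:440]=a
b=c(312,432,155,212,3); o[:171,440:800]=b
d=c(285,375,365,455,3); o[180:450,440:710]=d
cv2.imwrite('pics/b.png',o)
```

```text
(no output)
```

View pics/b.png

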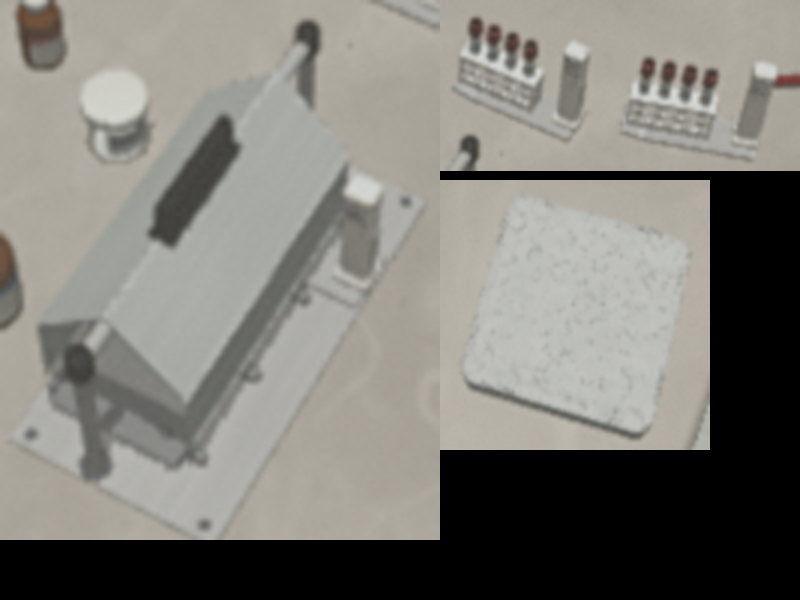

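View pics/a_wrist.png

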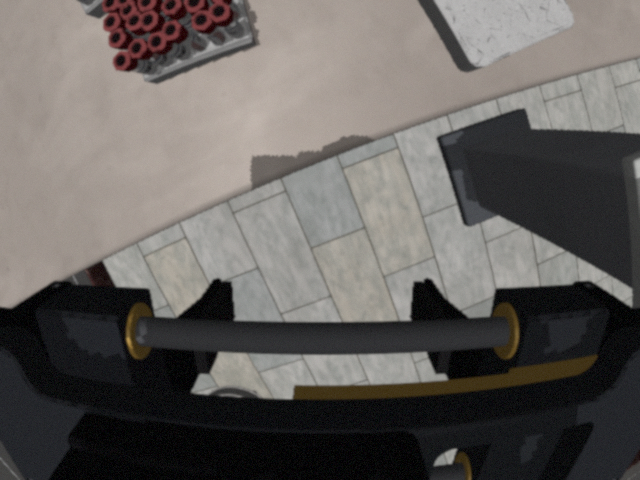

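Run:
```python
from h import *
P=lambda u,v,z:np.round(at('scene',u,v,z),4)
def sh(n,L,z): print(n,[P(u,v,z)[:2].tolist() for u,v in L])
sh('plate FL FR BL',[(299.3,330.8),(351.3,246.3),(247.5,304.5)],.005)
sh('screws FL BL FR',[(296.3,326),(252.5,303.5),(346.3,245.3)],.005)
sh('heads R L',[(321.8,204.5),(264.8,285.5)],.157)
sh('rib R L',[(301.8,224.5),(284.5,255)],.195)
sh('done grip',[(335.8,241.5)],.123)
sh('A grip',[(357.3,171)],.118); sh('A foot tipR?,gripend',[(317,184.3),(356,201),(359.7,196.7)],.003)
sh('B grip',[(420.3,178.7)],.118); sh('B foot',[(372.7,198.3),(417,207.7)],.003)
sh('tray',[(308.3,369),(368.3,385),(355.7,450),(293.3,431)],.042)
sh('cup lid',[(273.7,219)],.059); sh('bottle base',[(242,274)],.0); sh('timer',[(225,336)],.02)
```

```text
plate FL FR BL [[0.5598, 0.1676], [0.5337, -0.146], [0.7249, 0.1565]]
screws FL BL FR [[0.5732, 0.1584], [0.7137, 0.148], [0.5489, -0.143]]
heads R L [[0.6345, -0.1438], [0.6594, 0.1524]]
rib R L [[0.6436, -0.0319], [0.6426, 0.0721]]
done grip [[0.5573, -0.0661]]
A grip [[0.6002, -0.3399]]
A foot tipR?,gripend [[0.7306, -0.3309], [0.5858, -0.3187], [0.5814, -0.3407]]
B grip [[0.4136, -0.3915]]
B foot [[0.5402, -0.3523], [0.3962, -0.3756]]
tray [[0.4884, 0.2645], [0.3379, 0.2401], [0.3122, 0.3902], [0.4589, 0.4116]]
cup lid [[0.7731, -0.105]]
bottle base [[0.789, 0.0746]]
timer [[0.729, 0.2678]]
```

```bash
cat >> h.py <<'E'
def plan(x,y,z,yaw):
    s=sense(); R=np.array(s['ee_rot']).reshape(3,3); p=np.array(s['tcp_pos'])
    cy=np.degrees(np.arctan2(R[1,0],R[0,0])); t=-((yaw-cy+180)%360-180)
    a=np.radians(yaw); T=np.array([[np.cos(a),np.sin(a),0],[np.sin(a),-np.cos(a),0],[0,0,-1]])
    d=(T.T@(np.array([x,y,z])-p))*100
    print('t=%.2f pos'%s['time_s'],p.round(4),'yaw %.2f'%cy,'| turn %.1f then shift cm'%t,d.round(2),'F',np.round(s['wrist_force'],1),'w %.3f'%s['gripper_width'])
E
python3 - <<'E'
from h import *
plan(.645,.02,.36,-94.8)
print(sense()['ee_rot'])
p=cams.camera_params('wrist')
print('redtubes',at('wrist',180,40,.05),'tray cnr',at('wrist',480,68,.042),'roll',at('scene',192,463,.02),'fabric',at('scene',150,460,.02), at('scene',300,470,0))
E
```

```text
t=0.15 pos [0.2327 0.5797 0.2914] yaw -21.88 | turn 72.9 then shift cm [ 52.32 -45.77  -6.86] F [-0.2 -1.  -0.7] w 1.001
[[ 9.27943302e-01 -3.72720958e-01 -5.61044670e-04]
 [-3.72721372e-01 -9.27941906e-01 -1.61158720e-03]
 [ 8.00554640e-05  1.70457488e-03 -9.99998544e-01]]
redtubes [0.44495376 0.63638631 0.05      ] tray cnr [0.31661207 0.38229423 0.042     ] roll [0.64087972 0.56384785 0.02      ] fabric [0.73098853 0.59756102 0.02      ] [0.41298042 0.47400608 0.        ]
```

```bash
python3 -m handwheel '[[0,0,-1,10.4,1],[0,0,-1,10.4,1],[0,0,-1,10.4,1],[0,0,-1,10.4,1],[0,0,-1,10.4,1],[0,0,-1,10.4,1],[0,0,-1,10.4,1]]'; python3 -m handwheel '[[4,-3.5,0,0,1],[4,-3.5,0,0,1],[4,-3.5,0,0,1],[4,-3.5,0,0,1],[4,-3.5,0,0,1],[4,-3.5,0,0,1],[4,-3.5,0,0,1],[4,-3.5,0,0,1],[4,-3.5,0,0,1],[4,-3.5,0,0,1]]'; python3 -m handwheel '[[4,-3.6,0,0,1],[4,-3.6,0,0,1],[4,-3.6,0,0,1],[0,0,0,0,1],[0,0,0,0,1]]'
python3 - <<'E'
from h import *
plan(.645,.02,.36,-94.8)
snap('wrist','c_wrist.png'); print(repr(cams.camera_params('wrist')))
E
```

```text
time_s: 1.02
tcp_pos: [0.2327, 0.5798, 0.3621]
ee_rot: [[-0.087, -0.996, -0.0], [-0.996, 0.087, -0.001], [0.001, 0.0, -1.0]]
wrist_force: [-0.3, 0.2, -0.6]
gripper_width: 0.999
time_s: 2.28
tcp_pos: [0.5498, 0.1512, 0.362]
ee_rot: [[-0.081, -0.997, -0.0], [-0.997, 0.081, 0.0], [-0.0, 0.0, -1.0]]
wrist_force: [0.1, 0.8, -0.7]
gripper_width: 1.0
time_s: 2.9
tcp_pos: [0.6467, 0.0244, 0.3616]
ee_rot: [[-0.082, -0.997, -0.001], [-0.997, 0.082, 0.0], [0.0, 0.001, -1.0]]
wrist_force: [-0.5, -0.7, -0.4]
gripper_width: 0.999
t=2.90 pos [0.6467 0.0244 0.3616] yaw -94.70 | turn 0.1 then shift cm [0.45 0.13 0.16] F [-0.5 -0.7 -0.4] w 0.999
{'fx': 371.64829954431775, 'fy': 371.64829954431775, 'cx': 322.05743400812224, 'cy': 241.8921456210997, 'origin': array([ 0.64105877, -0.05083222,  0.45448702]), 'rotation': array([[-9.96618557e-01,  7.91968208e-02,  2.18932938e-02],
       [ 8.21619743e-02,  9.57516770e-01,  2.76425479e-01],
       [ 9.28823169e-04,  2.77289558e-01, -9.60785948e-01]])}
```

View pics/c_wrist.png

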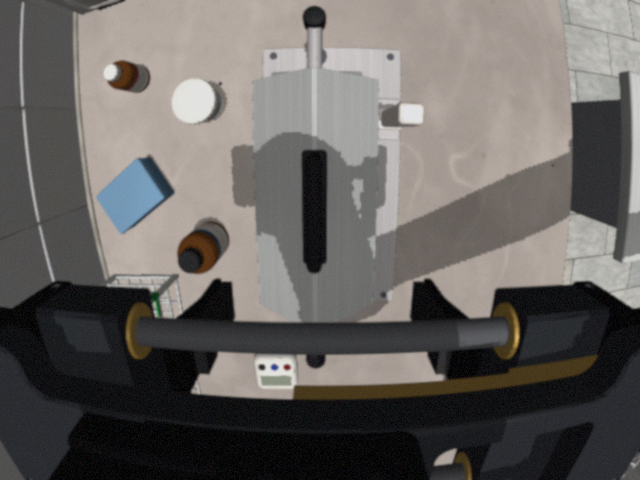

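Run:
```python
from h import *
f=lambda n,u,v,z: print(n,at('wrist',u,v,z)[:2].round(4))
f('ribR',314,151,.195);f('ribL',314.5,268,.195)
f('headR',315,17,.155);f('headL',315.5,361,.155)
f('barR',315.5,45,.155)
f('plBR',264,50,.005);f('plFR',400,50,.005);f('screwFL',383.5,295.5,.005);f('screwFR',390,57,.005);f('screwBR',273,56,.005)
f('done',410,113,.123)
f('cupR',194,101,.059);f('bottle',190,261,.095);f('timer',276,372,.022)
```

```text
ribR [ 0.6471 -0.0419]
ribL [0.6542 0.0435]
headR [ 0.6381 -0.1516]
headL [0.6639 0.1535]
barR [ 0.6397 -0.1271]
plBR [ 0.701  -0.1658]
plFR [ 0.5378 -0.154 ]
screwFL [0.5756 0.1596]
screwFR [ 0.551  -0.1452]
screwBR [ 0.6907 -0.1567]
done [ 0.5606 -0.0683]
cupR [ 0.7755 -0.1071]
bottle [0.7916 0.0621]
timer [0.7319 0.2599]
```

Run:
```python
from h import *
plan(.6506,.001,.232,-94.75)
```

```text
t=2.95 pos [0.6465 0.025  0.3621] yaw -94.64 | turn 0.1 then shift cm [ 2.36 -0.61 13.01] F [ 0.4  0.9 -0. ] w 0.996
```

```bash
python3 -m handwheel '[[1.2,-0.3,1,0.1,1],[1.16,-0.3,2.5,0,1],[0,0,3,0,1],[0,0,3,0,1],[0,0,2,0,1],[0,0,1.5,0,1],[0,0,0,0,0],[0,0,0,0,0],[0,0,0,0,0],[0,0,0,0,0]]';python3 -m handwheel '[[0,0,0,0,0],[0,0,-0.5,0,0],[0,0,-1,0,0],[0,0,-1.5,0,0],[0,0,0,0,0]]'
python3 - <<'E'
from h import *
plan(.585,.40,.45,-94.75)
print(sense()['moment'])
E
```

```text
time_s: 4.2
tcp_pos: [0.6512, 0.0004, 0.233]
ee_rot: [[-0.083, -0.997, 0.001], [-0.997, 0.083, 0.0], [-0.0, -0.001, -1.0]]
wrist_force: [0.5, 0.6, -0.0]
gripper_width: 0.635
time_s: 4.82
tcp_pos: [0.6518, 0.0005, 0.2647]
ee_rot: [[-0.083, -0.997, 0.004], [-0.997, 0.083, 0.001], [-0.001, -0.004, -1.0]]
wrist_force: [-0.5, -0.2, 0.4]
gripper_width: 0.064
t=4.83 pos [6.518e-01 5.000e-04 2.647e-01] yaw -94.76 | turn -0.0 then shift cm [-39.26   9.97 -18.53] F [-0.5 -0.2  0.4] w 0.064
[ 0.05257615 -0.09373208 -0.03364419]
```

```bash
python3 -m handwheel '[[0,0,0,0,0.6],[0,0,0,0,0.6],[0,0,0,0,0.6],[0,0,0,0,0.6],[0,0,0,0,0.6],[0,0,0,0,0.6],[0,0,0,0,0.6]]'
python3 - <<'E'
from h import *
plan(.6508,.001,.232,-94.75); snap('side','d_side.png')
E
```

```text
time_s: 5.7
tcp_pos: [0.6509, 0.0004, 0.262]
ee_rot: [[-0.083, -0.997, -0.001], [-0.997, 0.083, -0.0], [0.0, 0.001, -1.0]]
wrist_force: [0.6, 0.4, 0.8]
gripper_width: 0.591
t=5.70 pos [6.509e-01 4.000e-04 2.620e-01] yaw -94.78 | turn -0.0 then shift cm [-0.06  0.01  3.  ] F [0.6 0.4 0.8] w 0.591
```

View pics/d_side.png

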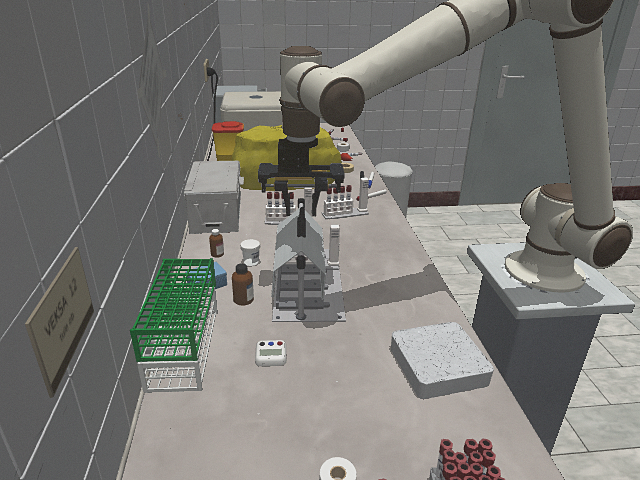

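The side view shows the cover undisturbed on the bar (ridge at about (300,215)) with the fingers just above the rib. I lifted before the jaws had shut, so I'll go down again and wait longer.

```bash
python3 -m handwheel '[[0,0,1.5,0,0.6],[0,0,1.5,0,0.6],[0,0,0,0,0],[0,0,0,0,0],[0,0,0,0,0],[0,0,0,0,0],[0,0,0,0,0],[0,0,0,0,0],[0,0,0,0,0],[0,0,0,0,0]]';python3 -m handwheel '[[0,0,0,0,0],[0,0,0,0,0],[0,0,-0.5,0,0],[0,0,-1,0,0],[0,0,0,0,0]]'
python3 - <<'E'
from h import *
plan(.585,.40,.42,-94.75)
print(sense()['moment'])
E
```

```text
time_s: 7.0
tcp_pos: [0.6509, 0.0004, 0.2325]
ee_rot: [[-0.083, -0.997, -0.0], [-0.997, 0.083, -0.0], [0.0, 0.0, -1.0]]
wrist_force: [-2.7, -0.4, 2.7]
gripper_width: 0.137
time_s: 7.62
tcp_pos: [0.6516, 0.0004, 0.2481]
ee_rot: [[-0.083, -0.997, 0.002], [-0.997, 0.083, 0.0], [-0.0, -0.002, -1.0]]
wrist_force: [-0.2, -0.3, -2.3]
gripper_width: 0.136
t=7.62 pos [6.516e-01 4.000e-04 2.481e-01] yaw -94.77 | turn -0.0 then shift cm [-39.27   9.95 -17.19] F [-0.2 -0.3 -2.3] w 0.136
[ 0.0380068  -0.05361801  0.0263608 ]
```

```bash
python3 -m handwheel '[[0,0,-2,0,0],[0,0,-3,0,0],[0,0,-4,0,0],[0,0,-4,0,0],[0,0,-3,0,0],[-2,0.5,-0.6,0,0],[-4,1,0,0,0],[-5,1.3,0,0,0],[-5,1.3,0,0,0],[-5,1.3,0,0,0]]';python3 -m handwheel '[[-5,1.3,0,0,0],[-5,1.3,0,0,0],[-4,1,0,0,0],[-3,0.8,0,0,0],[-1.3,0.2,0,0,0],[0,0,0,0,0]]'
python3 - <<'E'
from h import *
plan(.585,.40,.201,-94.75)
snap('wrist','e_wrist.png')
E
```

```text
time_s: 8.88
tcp_pos: [0.6135, 0.2166, 0.4115]
ee_rot: [[-0.083, -0.997, -0.003], [-0.997, 0.083, -0.0], [0.001, 0.003, -1.0]]
wrist_force: [0.3, -0.7, -3.1]
gripper_width: 0.135
time_s: 9.62
tcp_pos: [0.5835, 0.4012, 0.4117]
ee_rot: [[-0.082, -0.997, -0.002], [-0.997, 0.082, -0.002], [0.002, 0.002, -1.0]]
wrist_force: [-0.6, -0.4, -2.8]
gripper_width: 0.137
t=9.62 pos [0.5835 0.4012 0.4117] yaw -94.70 | turn 0.0 then shift cm [ 0.11 -0.16 21.07] F [-0.6 -0.4 -2.8] w 0.137
```

View pics/e_wrist.png

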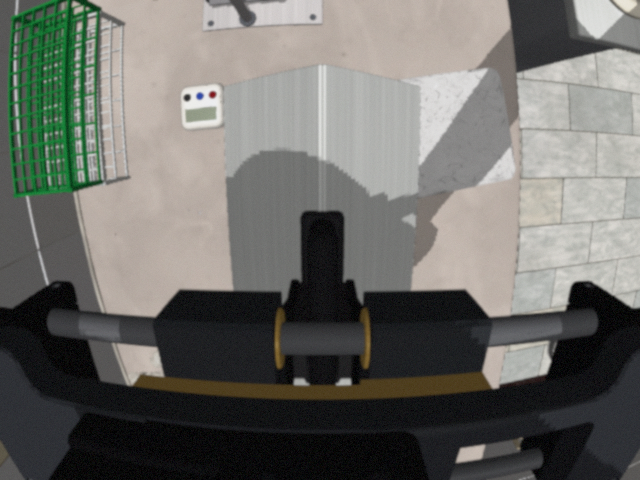

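```bash
python3 -m handwheel '[[0,0,3,0,0],[0,0,4,0,0],[0,0,4,0,0],[0,0,4,0,0],[0,0,3,0,0],[0,0,1.8,0,0],[0,0,0.8,0,0],[0,0,0.3,0,0],[0,0,0.2,0,0],[0,0,0,0,0]]'
python3 - <<'E'
from h import *
plan(.585,.40,.199,-94.75)
p={'fx': 371.64829954431775, 'fy': 371.64829954431775, 'cx': 322.05743400812224, 'cy': 241.8921456210997}
E
```

```text
time_s: 10.92
tcp_pos: [0.5842, 0.4006, 0.2031]
ee_rot: [[-0.083, -0.997, 0.001], [-0.997, 0.083, 0.001], [-0.001, -0.001, -1.0]]
wrist_force: [-0.6, 0.0, -3.5]
gripper_width: 0.134
t=10.93 pos [0.5842 0.4006 0.2031] yaw -94.77 | turn -0.0 then shift cm [ 0.05 -0.08  0.41] F [-0.6  0.  -3.5] w 0.134
```

```bash
python3 -m handwheel '[[0,0,0.2,0,0],[0,0,0.1,0,0],[0,0,0.1,0,0],[0,0,0,0,0]]'; python3 -m handwheel '[[0,0,0,0,0.5],[0,0,0,0,0.5],[0,0,0,0,0.5],[0,0,0,0,0.5],[0,0,0,0,0.5],[0,0,-2,0,0.5],[0,0,-3,0,0.6],[0,0,-4,0,0.6],[0,0,-4,0,0.6],[0,0,0,0,0.6]]';  python3 - <<'E'
from h import *
# done grip approx target: dock origin .651,.0005 yaw -4.75
a=np.radians(-4.75); x=np.array([np.cos(a),np.sin(a)]); y=np.array([-x[1],x[0]]); o=np.array([.651,.0005])
for n,k in(('L',.074),('M',0),('R',-.074)): print(n,(o+k*y).round(4),'grip home',(o+k*y-.085*x).round(4))
plan(.53,-.06,.36,-4.75); snap('scene','f_scene.png')
E
```

```text
time_s: 11.42
tcp_pos: [0.5846, 0.4005, 0.2001]
ee_rot: [[-0.083, -0.997, 0.002], [-0.997, 0.083, 0.001], [-0.001, -0.002, -1.0]]
wrist_force: [-1.1, -1.5, 5.9]
gripper_width: 0.132
time_s: 12.68
tcp_pos: [0.585, 0.4009, 0.3333]
ee_rot: [[-0.083, -0.997, 0.007], [-0.997, 0.083, 0.006], [-0.006, -0.007, -1.0]]
wrist_force: [-0.3, 0.2, -0.6]
gripper_width: 0.598
L [0.6571 0.0742] grip home [0.5724 0.0813]
M [6.51e-01 5.00e-04] grip home [0.5663 0.0075]
R [ 0.6449 -0.0732] grip home [ 0.5602 -0.0662]
t=12.68 pos [0.585  0.4009 0.3333] yaw -94.76 | turn -90.0 then shift cm [-1.67 46.39 -2.67] F [-0.3  0.2 -0.6] w 0.598
```

View pics/f_scene.png

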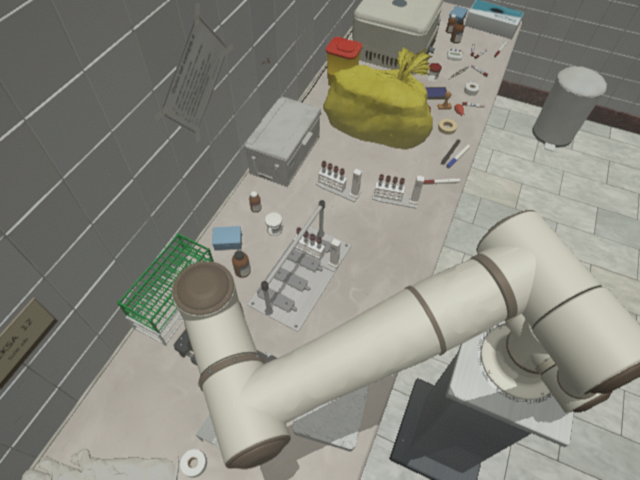

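```bash
python3 -m handwheel '[[0,0,-0.3,-10,0.6],[0,0,-0.3,-10,0.6],[0,0,-0.3,-10,0.6],[0,0,-0.3,-10,0.6],[0,0,-0.3,-10,0.6],[0,0,-0.3,-10,0.6],[0,0,-0.3,-10,0.6],[0,0,-0.3,-10,0.6],[0,0,-0.3,-10,0.6],[0,3,0,0,0.6]]'; python3 -m handwheel '[[-0.2,5,0,0,0.6],[-0.2,5.5,0,0,0.6],[-0.2,5.5,0,0,0.6],[-0.2,5.5,0,0,0.6],[-0.2,5.5,0,0,0.6],[-0.2,5.5,0,0,0.6],[-0.2,5,0,0,0.6],[-0.2,4,0,0,0.6],[0,1.8,0,0,0.6],[0,0,0,0,0.6]]';  python3 - <<'E'
from h import *
plan(.5602,-.0662,.158,-4.75)
p=cams.camera_params('wrist'); snap('wrist','g_wrist.png'); np.save('g.npy',p,allow_pickle=True)
for n,X in dict(done=(.5602,-.0662,.123),headR=(.6384,-.149,.155),headL=(.6634,.15,.155)).items(): print(n,proj('wrist',X,p))
E
```

```text
time_s: 13.98
tcp_pos: [0.5811, 0.3714, 0.3524]
ee_rot: [[0.997, -0.08, -0.003], [-0.08, -0.997, -0.002], [-0.003, 0.002, -1.0]]
wrist_force: [-0.6, -0.7, -0.2]
gripper_width: 0.603
time_s: 15.22
tcp_pos: [0.5293, -0.0604, 0.3544]
ee_rot: [[0.996, -0.085, -0.002], [-0.085, -0.996, 0.0], [-0.002, 0.0, -1.0]]
wrist_force: [0.5, 0.7, 0.4]
gripper_width: 0.601
t=15.22 pos [ 0.5293 -0.0604  0.3544] yaw -4.88 | turn -0.1 then shift cm [ 3.13  0.32 19.64] F [0.5 0.7 0.4] w 0.601
done [325.68714478 188.72588402]
headR [422.25613265  90.38479791]
headL [ 76.36791934 110.24795367]
```

View pics/g_wrist.png

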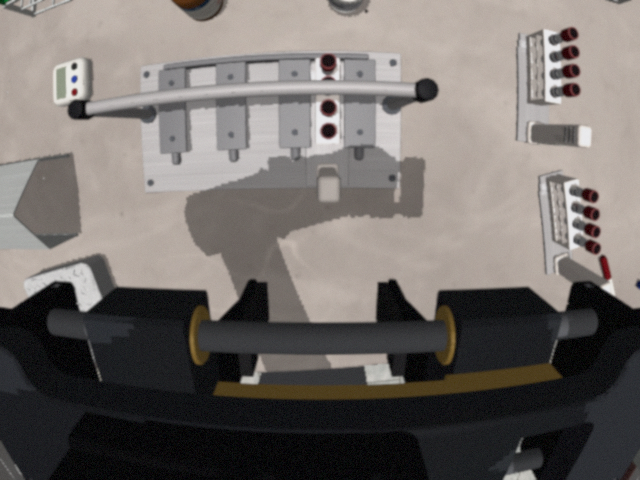

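```bash
python3 -m handwheel '[[1.5,0.3,2,0,0.6],[1.6,0.1,3,0,0.6],[0,0,4,0,0.6],[0,0,4,0,0.6],[0,0,3.5,0,0.6],[0,0,2,0,0.6],[0,0,1.1,0,0.5],[0,0,0,0,0],[0,0,0,0,0],[0,0,0,0,0]]'; python3 -m handwheel '[[0,0,0,0,0],[0,0,0,0,0],[0,0,0,0,0],[0,0,0,0,0],[0,0,0,0,0],[0,0,0,0,0]]'
python3 - <<'E'
from h import *
plan(.5602-.12457,-.0662+.01035,.16,-4.75)
p=np.load('g.npy',allow_pickle=True).item()
from scipy.optimize import least_squares
pts=[((0,-.150,.155),(426,90)),((0,.150,.155),(79,109)),((-.090,.151,.005),(151,182.5)),((-.090,-.151,.005),(392,178.5)),((.054,-.151,.005),(397,62))]
def w(X,q):
    c,s=np.cos(q[2]),np.sin(q[2]); return (q[0]+c*X[0]-s*X[1],q[1]+s*X[0]+c*X[1],X[2])
r=least_squares(lambda q:np.concatenate([proj('wrist',w(X,q),p)-np.array(u) for X,u in pts]),[.651,0,-.083])
print('dock fit',r.x.round(4),np.degrees(r.x[2]),r.fun.round(1)); print('done grip',at('wrist',327.5,186,.123,p))
E
```

```text
time_s: 16.52
tcp_pos: [0.5607, -0.0663, 0.1604]
ee_rot: [[0.997, -0.083, 0.002], [-0.083, -0.997, -0.0], [0.002, -0.0, -1.0]]
wrist_force: [-0.3, -0.9, 0.9]
gripper_width: 0.244
time_s: 17.27
tcp_pos: [0.5604, -0.0665, 0.16]
ee_rot: [[0.997, -0.083, 0.001], [-0.083, -0.997, -0.0], [0.001, 0.0, -1.0]]
wrist_force: [-2.2, -0.9, 6.0]
gripper_width: 0.231
t=17.27 pos [ 0.5604 -0.0665  0.16  ] yaw -4.76 | turn -0.0 then shift cm [-12.52  -0.03  -0.  ] F [-2.2 -0.9  6. ] w 0.231
dock fit [ 0.6514 -0.0038 -0.0875] -5.013027570796358 [ 1.4  0.4  0.9 -1.1  0.8  0.5 -0.2  1.1 -3.6 -0.9]
done grip [ 0.56247496 -0.06798567  0.123     ]
```

```bash
python3 -m handwheel '[[0,0,-0.1,0,0],[-0.7,0,0,0,0],[-1.5,0,0,0,0],[-2,0,0,0,0],[-2,0,0,0,0],[-2,0,0,0,0],[-2,0,0,0,0],[-1.8,0,0,0,0],[-1,0,0,0,0],[0,0,0,0,0]]'
python3 - <<'E'
from h import *
s=sense(); R=np.array(s['ee_rot']).reshape(3,3); p=cams.camera_params('wrist')
off=R.T@(np.array(p['origin'])-s['tcp_pos']); Rc=R.T@np.array(p['rotation'])
np.savez('cam.npz',off=off,Rc=Rc)
Re=np.array([[-0.082,-.997,-.002],[-.997,.082,-.002],[.002,.002,-1]]); pe=dict(p); pe['origin']=np.array([.5835,.4012,.4117])+Re@off; pe['rotation']=Re@Rc
for u,v in((490,69),(514,172),(420,79),(420,196)): print(at('wrist',u,v,.042,pe).round(4))
print(s['wrist_force'],s['moment'])
plan(.4358,-.056,.235,-4.75)
E
```

```text
time_s: 18.52
tcp_pos: [0.4285, -0.0557, 0.1601]
ee_rot: [[0.997, -0.083, -0.004], [-0.083, -0.997, -0.0], [-0.004, 0.001, -1.0]]
wrist_force: [-2.9, -0.7, 1.3]
gripper_width: 0.227
[0.3488 0.2406 0.042 ]
[0.3187 0.3802 0.042 ]
[0.4481 0.2563 0.042 ]
[0.457  0.4064 0.042 ]
[-2.88111749 -0.73583343  1.31240682] [0.07229968 0.6972389  0.05165497]
t=18.52 pos [ 0.4285 -0.0557  0.1601] yaw -4.77 | turn -0.0 then shift cm [ 0.73 -0.03 -7.49] F [-2.9 -0.7  1.3] w 0.227
```

```bash
python3 -m handwheel '[[0,0,-1,0,0],[0,0,-2,-3,0],[0,0,-3,-4,0],[0,0,-2,-4,0],[0,0,0,-3.2,0],[0,0,0,0,0]]'
python3 - <<'E'
from h import *
plan(.3388,.3165,.235,9.5)
E
```

```text
time_s: 19.27
tcp_pos: [0.4306, -0.0555, 0.2404]
ee_rot: [[0.987, 0.163, -0.0], [0.163, -0.987, 0.0], [-0.0, -0.0, -1.0]]
wrist_force: [-0.6, 0.4, -3.3]
gripper_width: 0.227
t=19.27 pos [ 0.4306 -0.0555  0.2404] yaw 9.36 | turn -0.1 then shift cm [ -2.91 -38.21   0.54] F [-0.6  0.4 -3.3] w 0.227
```

```bash
python3 -m handwheel '[[0,-2,0,0,0],[0,-4,0,0,0],[-0.5,-5,0,0,0],[-0.6,-5,0,0,0],[-0.6,-5,0,0,0],[-0.6,-5,0,0,0],[-0.6,-5,0,0,0],[0,-4.2,0,0,0],[0,-3,0,0,0],[0,0,0,0,0]]'
python3 - <<'E'
from h import *
plan(.3388,.3165,.199,9.5)
snap('side','i_side.png')
E
```

```text
time_s: 20.52
tcp_pos: [0.3392, 0.3185, 0.2397]
ee_rot: [[0.986, 0.165, -0.0], [0.165, -0.986, -0.001], [-0.0, 0.001, -1.0]]
wrist_force: [-0.3, 1.0, -2.9]
gripper_width: 0.227
t=20.52 pos [0.3392 0.3185 0.2397] yaw 9.51 | turn 0.0 then shift cm [-0.07  0.19  4.07] F [-0.3  1.  -2.9] w 0.227
```

View pics/i_side.png

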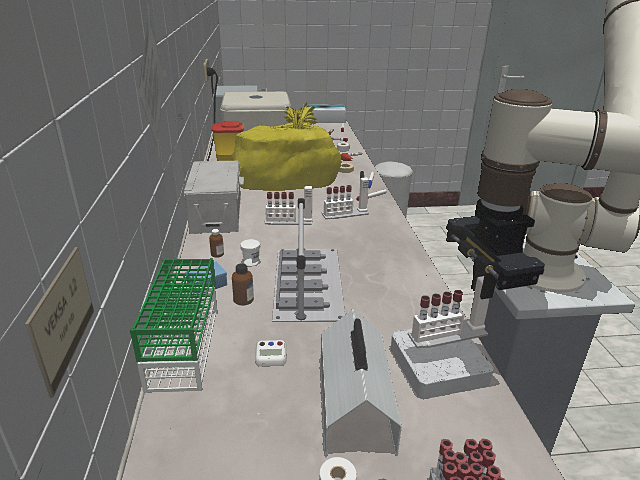

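```bash
python3 -m handwheel '[[0,0.2,1,0,0],[0,0,1.5,0,0],[0,0,1,0,0],[0,0,0.3,0,0],[0,0,0.1,0,0],[0,0,0.1,0,0],[0,0,0,0,0]]'
python3 - <<'E'
from h import *
plan(.3388,.3165,.199,9.5)
im=snap('side','j0.png'); im2=snap('scene','j1.png')
a=cv2.resize(im[270:410,370:520],None,fx=4,fy=4)[:,:,::-1]; cv2.imwrite('pics/j.png',a)
E
```

```text
time_s: 21.45
tcp_pos: [0.3398, 0.3148, 0.2005]
ee_rot: [[0.986, 0.164, 0.0], [0.164, -0.986, 0.001], [0.0, -0.0, -1.0]]
wrist_force: [0.5, -0.0, -2.9]
gripper_width: 0.23
t=21.45 pos [0.3398 0.3148 0.2005] yaw 9.43 | turn -0.1 then shift cm [-0.07 -0.19  0.15] F [ 0.5 -0.  -2.9] w 0.230
```

View pics/j.png

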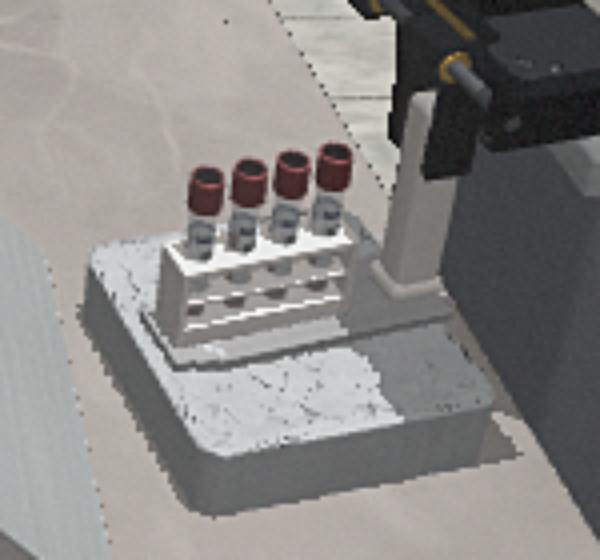

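Run:
```python
from h import *
def rect(c,yaw,x0,x1,y0,y1,z):
    c_,s_=np.cos(np.radians(yaw)),np.sin(np.radians(yaw))
    return [(c[0]+c_*x-s_*y,c[1]+s_*x+c_*y,z) for x,y in((x0,y0),(x1,y0),(x1,y1),(x0,y1))]
tr=rect((.3994,.3266),9.4,-.0775,.0775,-.0775,.0775,.042)
g=(.3398,.3148); ft=rect(g,9.43,-.012,.135,-.025,.025,.0425)
out=[]
for n,f,(u0,u1,v0,v1) in(('side','a_side.png',(370,520,300,410)),('side','j0.png',(370,520,300,410)),('scene','a_scene.png',(270,390,355,465)),('scene','j1.png',(270,390,355,465))):
    im=cv2.imread('pics/'+f)[v0:v1,u0:u1]; k=2.6; im=cv2.resize(im,(390,286) ,interpolation=cv2.INTER_CUBIC)
    for P,c in((tr,(0,0,255)),)+(((ft,(255,0,0)),) if f[0]=='j' else ()):
        q=np.array([(proj(n,X)-(u0,v0))*(390/(u1-u0),286/(v1-v0)) for X in P]).round().astype(int)
        cv2.polylines(im,[q.reshape(-1,1,2)],True,c,1)
    out.append(im)
cv2.imwrite('pics/k.png',np.vstack([np.hstack(out[:2]),np.hstack(out[2:])]))
```

```text
(no output)
```

View pics/k.png

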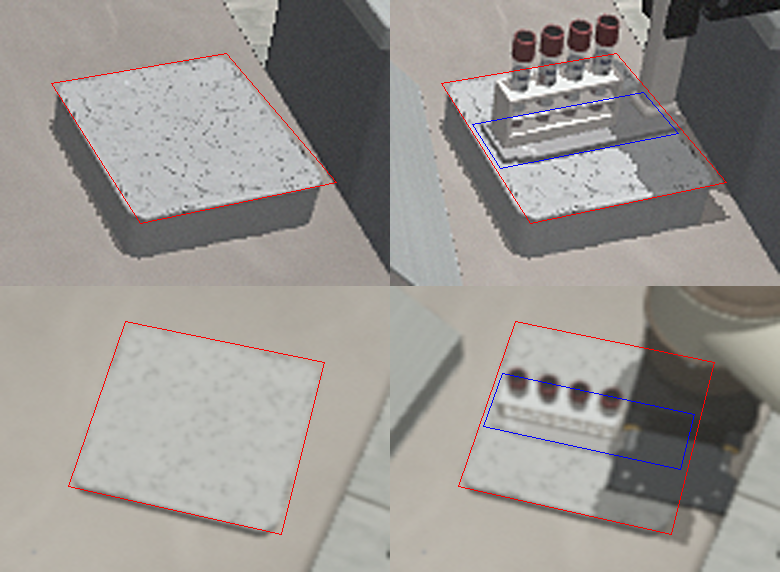

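```bash
python3 -m handwheel '[[0.2,-0.1,0,0,0],[0,0,0.1,0,0],[0,0,0.1,0,0],[0,0,0,0,0]]'; python3 -m handwheel '[[0,0,0,0,0.5],[0,0,0,0,0.5],[0,0,0,0,0.5],[0,0,0,0,0.5],[0,0,-2,0,0.5],[0,0,-4,0,0.5],[0,0,-4,0,0.5],[0,0,0,0,0.5]]';python3 - <<'E'
from h import *
plan(.4136-.02,-.3915,.30,9.2)
im=snap('side','l0.png'); im2=snap('scene','l1.png')
a=cv2.resize(im[270:410,370:520],None,fx=3,fy=3)[:,:,::-1]; b=cv2.resize(im2[150:220,305:435],None,fx=3,fy=3)[:,:,::-1]
o=np.zeros((420,840,3),np.uint8); o[:,:450]=a;o[:210,450:840]=b; cv2.imwrite('pics/l.png',o[:,:800])
E
```

```text
time_s: 22.05
tcp_pos: [0.3416, 0.3161, 0.1986]
ee_rot: [[0.986, 0.164, 0.0], [0.164, -0.986, 0.0], [0.0, -0.0, -1.0]]
wrist_force: [-1.6, -0.2, -0.0]
gripper_width: 0.23
time_s: 23.05
tcp_pos: [0.3424, 0.3172, 0.3016]
ee_rot: [[0.986, 0.164, 0.004], [0.164, -0.986, 0.007], [0.005, -0.006, -1.0]]
wrist_force: [0.8, -0.3, -0.6]
gripper_width: 0.5
t=23.05 pos [0.3424 0.3172 0.3016] yaw 9.45 | turn 0.2 then shift cm [-6.28 70.78  0.16] F [ 0.8 -0.3 -0.6] w 0.500
```

View pics/l.png

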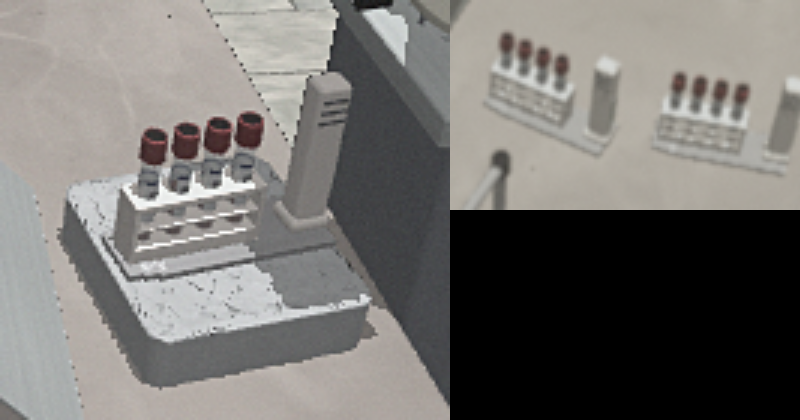

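```bash
python3 -m handwheel '[[1,3,0,0,0.5],[1.2,5,0,0,0.5],[1.2,5.5,0,0,0.5],[1.2,5.5,0,0,0.5],[1.2,5.5,0,0,0.5],[1.2,5.5,0,0,0.5],[0,5.5,0,0,0.5],[-1,5.5,0,0,0.5],[-2,5.5,0,0,0.5],[-2,5.5,0,0,0.5]]'; python3 -m handwheel '[[-2,5.5,0,0,0.5],[-2,5.5,0,0,0.5],[-2,4,0,0,0.5],[-2,3,0,0,0.5],[0,0,0,0,0.5],[0,0,0,0,0.5]]';python3 - <<'E'
from h import *
plan(.4136-.025,-.3915,.30,9.2)
p=cams.camera_params('wrist');im=snap('wrist','m.png').astype(int); np.save('m.npy',p,allow_pickle=True)
m=((im[:,:,0]>60)&(im[:,:,0]>1.7*im[:,:,1])&(im[:,:,0]>1.7*im[:,:,2])).astype(np.uint8)
n,l,st,c=cv2.connectedComponentsWithStats(m)
for i in range(1,n):
    if st[i,4]>30: print(c[i].round(1),st[i,:],at('wrist',*c[i],.095,p).round(4)[:2])
for X in((.4136,-.3915,.118),): print('post',proj('wrist',X,p))
# bright low-saturation blobs
w=((im.min(2)>215)).astype(np.uint8); n,l,st,c=cv2.connectedComponentsWithStats(w)
for i in range(1,n):
    if st[i,4]>60: print('W',c[i].round(1),st[i,:],at('wrist',*c[i],.118,p).round(4)[:2])
E
```

```text
time_s: 24.4
tcp_pos: [0.4453, -0.1954, 0.2966]
ee_rot: [[0.986, 0.164, -0.003], [0.164, -0.986, 0.0], [-0.003, -0.001, -1.0]]
wrist_force: [1.0, -0.9, 0.4]
gripper_width: 0.503
time_s: 25.15
tcp_pos: [0.3966, -0.384, 0.2969]
ee_rot: [[0.987, 0.163, -0.002], [0.163, -0.987, 0.002], [-0.002, -0.002, -1.0]]
wrist_force: [-0.1, -0.1, 0.7]
gripper_width: 0.501
t=25.15 pos [ 0.3966 -0.384   0.2969] yaw 9.41 | turn 0.2 then shift cm [-0.92  0.62 -0.31] F [-0.1 -0.1  0.7] w 0.501
[340.6  70.9] [334  65  16  10  67] [ 0.5268 -0.3768]
[340.8  97.8] [335  91  15  11  59] [ 0.5054 -0.3805]
[427.4 226.7] [419 208  18  38 384] [ 0.4154 -0.4699]
post [336.09677045 219.42346469]
W [335.3  96.8] [327  61  30  68 563] [ 0.5029 -0.3758]
W [320.9  83.1] [317  73   8  21 133] [ 0.5112 -0.364 ]
W [354.4  81.7] [347  73  14  18 122] [ 0.5164 -0.3875]
W [349.6 132.2] [338 124  18  17 140] [ 0.4791 -0.3902]
W [438.7 267.3] [432 247  15  42 233] [ 0.3889 -0.4799]
W [539.3 301.8] [523 290  33  21 165] [ 0.3706 -0.5899]
```

Run:
```python
from h import *
plan(.411,-.3945,.155,9.5)
```

```text
t=25.20 pos [ 0.397  -0.3837  0.2974] yaw 9.46 | turn -0.0 then shift cm [ 1.2   1.3  14.24] F [ 0.1  0.2 -0.1] w 0.502
```

```bash
python3 -m handwheel '[[1.2,1.3,1.5,0,0.55],[0,0,3,0,0.55],[0,0,3.5,0,0.55],[0,0,3,0,0.55],[0,0,2,0,0.55],[0,0,1.2,0,0.5],[0,0,0,0,0],[0,0,0,0,0],[0,0,0,0,0],[0,0,0,0,0]]'; python3 -m handwheel '[[0,0,0,0,0],[0,0,0,0,0],[0,0,0,0,0],[0,0,0,0,0],[0,0,0,0,0]]'
python3 - <<'E'
from h import *
plan(.4478,.0916,.25,-4.75)
E
```

```text
time_s: 26.45
tcp_pos: [0.4113, -0.3956, 0.1571]
ee_rot: [[0.987, 0.164, 0.002], [0.164, -0.987, -0.001], [0.001, 0.001, -1.0]]
wrist_force: [0.0, -1.1, 1.6]
gripper_width: 0.229
time_s: 27.08
tcp_pos: [0.4113, -0.3957, 0.157]
ee_rot: [[0.986, 0.164, 0.001], [0.164, -0.986, -0.001], [0.001, 0.001, -1.0]]
wrist_force: [-0.2, -1.4, 5.9]
gripper_width: 0.227
t=27.07 pos [ 0.4113 -0.3957  0.157 ] yaw 9.44 | turn 14.2 then shift cm [ -0.4  -48.86  -9.3 ] F [-0.2 -1.4  5.9] w 0.227
```

```bash
python3 -m handwheel '[[0,0,-1,0,0],[0,0,-2,0,0],[0,0,-3,0,0],[0,0,-2,4,0],[0,0,-1,5,0],[0,0,0,5.2,0],[0,-3,0,0,0],[0,-5,0,0,0],[0,-5.5,0,0,0],[0,-5.5,0,0,0]]'; python3 -m handwheel '[[0,-5.5,0,0,0],[0,-5.5,0,0,0],[0,-5.5,0,0,0],[0,-5,0,0,0],[0,-4.5,0,0,0],[0,-3,0,0,0],[0,-1,0,0,0],[0,0,0,0,0],[0,0,0,0,0]]'
python3 - <<'E'
from h import *
plan(.4478,.0916,.165,-4.75)
p=cams.camera_params('wrist');im=snap('wrist','n.png'); np.save('n.npy',p,allow_pickle=True)
E
```

```text
time_s: 28.32
tcp_pos: [0.4254, -0.204, 0.2452]
ee_rot: [[0.996, -0.084, -0.003], [-0.084, -0.996, 0.001], [-0.004, -0.001, -1.0]]
wrist_force: [0.2, 0.4, -1.5]
gripper_width: 0.224
time_s: 29.45
tcp_pos: [0.4512, 0.0921, 0.2459]
ee_rot: [[0.996, -0.084, -0.001], [-0.084, -0.996, -0.001], [-0.001, 0.001, -1.0]]
wrist_force: [0.3, -1.3, -3.5]
gripper_width: 0.229
t=29.45 pos [0.4512 0.0921 0.2459] yaw -4.84 | turn -0.1 then shift cm [-0.33  0.07  8.09] F [ 0.3 -1.3 -3.5] w 0.229
```

View pics/n.png

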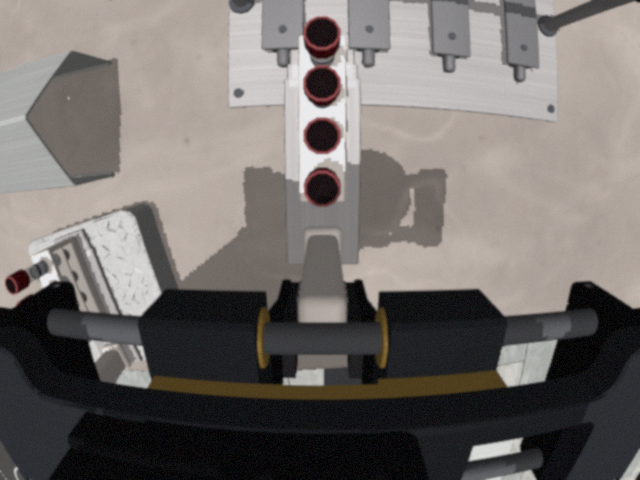

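Run:
```python
from h import *
p=np.load('n.npy',allow_pickle=True).item()
a=np.radians(-4.84); x=np.array([np.cos(a),np.sin(a)]); t=np.array([.4512,.0921])
for k in (85-33,85-11,85+11,85+33): q=t+k*1e-3*x; print('cap exp',proj('wrist',(q[0],q[1],.186),p).round(1))
o=np.array([.651,.0005]); X=np.array([np.cos(np.radians(-4.75)),np.sin(np.radians(-4.75))]); Y=np.array([-X[1],X[0]])
W=lambda dx,dy,z:(*(o+dx*X+dy*Y),z)
print('plate FL,FR',proj('wrist',W(-.101,.162,.005),p).round(1),proj('wrist',W(-.101,-.162,.005),p).round(1),'meas 228,105 556,121')
for dy in(.111,.037,-.037,-.111): print('rail tip',dy,proj('wrist',W(-.067,dy,.012),p).round(1))
from scipy.optimize import least_squares
```

```text
cap exp [322.  196.9]
cap exp [321.9 143.7]
cap exp [321.9  90.3]
cap exp [321.8  38.6]
plate FL,FR [224.6 108. ] [555.3 122.1] meas 228,105 556,121
rail tip 0.111 [279.5  66.9]
rail tip 0.037 [365.1  66.7]
rail tip -0.037 [446.6  72.1]
rail tip -0.111 [517.7  81.4]
```

```bash
python3 -m handwheel '[[-0.6,0.2,2,0,0],[0,0,3,0,0],[0,0,2,0,0],[0,0,1,0,0],[0,0,0.2,0,0],[0,0,0,0,0]]'
python3 - <<'E'
from h import *
plan(.4478,.0904,.1630,-4.75)
E
```

```text
time_s: 30.25
tcp_pos: [0.446, 0.0916, 0.1648]
ee_rot: [[0.997, -0.083, 0.001], [-0.083, -0.997, 0.001], [0.001, -0.001, -1.0]]
wrist_force: [0.1, 0.2, -2.2]
gripper_width: 0.229
t=30.25 pos [0.446  0.0916 0.1648] yaw -4.78 | turn -0.0 then shift cm [0.18 0.1  0.18] F [ 0.1  0.2 -2.2] w 0.229
```

```bash
python3 -m handwheel '[[0,0.1,0.15,0,0],[1,0,0,0,0],[1,0,0,0,0],[1,0,0,0,0],[1,0,0,0,0],[1,0,0,0,0],[0,0,0,0,0]]'
python3 - <<'E'
from h import *
plan(.5724,.0804,.1630,-4.75); print(sense()['moment'])
E
```

```text
time_s: 31.12
tcp_pos: [0.4969, 0.0866, 0.1628]
ee_rot: [[0.996, -0.084, 0.002], [-0.084, -0.996, 0.001], [0.002, -0.001, -1.0]]
wrist_force: [0.5, 0.0, -1.0]
gripper_width: 0.225
t=31.12 pos [0.4969 0.0866 0.1628] yaw -4.80 | turn -0.1 then shift cm [ 7.57 -0.01 -0.02] F [ 0.5  0.  -1. ] w 0.225
[-0.15799012 -0.46204737 -0.05594855]
```

```bash
python3 -m handwheel '[[1.2,0,0,0,0],[1.5,0,0,0,0],[1.5,0,0,0,0],[1.2,0,0,0,0],[0.8,0,0,0,0],[0.4,0,0,0,0],[0,0,0,0,0]]'
python3 - <<'E'
from h import *
plan(.5724,.0804,.1630,-4.75); print(sense()['moment'])
E
```

```text
time_s: 32.0
tcp_pos: [0.5617, 0.0809, 0.1627]
ee_rot: [[0.997, -0.083, 0.002], [-0.083, -0.997, 0.0], [0.002, -0.001, -1.0]]
wrist_force: [0.4, -1.1, -0.5]
gripper_width: 0.225
t=32.00 pos [0.5617 0.0809 0.1627] yaw -4.78 | turn -0.0 then shift cm [ 1.07 -0.04 -0.03] F [ 0.4 -1.1 -0.5] w 0.225
[-0.24419751 -0.30415253 -0.07155381]
```

```bash
python3 -m handwheel '[[0.2,0,0,0,0],[0.2,0,0,0,0],[0.1,0,0,0,0],[0,0,0,0,0]]'|egrep 'pos|force'; python3 -m handwheel '[[0.15,0,0,0,0],[0.15,0,0,0,0],[0,0,0,0,0]]'|egrep 'pos|force';python3 -m handwheel '[[0.1,0,0,0,0],[0.1,0,0,0,0],[0,0,0,0,0]]'|egrep 'pos|force'
```

```text
tcp_pos: [0.566, 0.0805, 0.1627]
wrist_force: [-2.0, 0.5, 2.8]
tcp_pos: [0.5693, 0.0802, 0.1627]
wrist_force: [-2.7, 0.2, 1.7]
tcp_pos: [0.5709, 0.08, 0.1628]
wrist_force: [-4.7, 0.7, 2.7]
```

```bash
for i in 1 ; do python3 -m handwheel '[[0.1,0,0,0,0],[0,0,0,0,0]]'|egrep 'pos|force'; python3 -m handwheel '[[0.1,0,0,0,0],[0,0,0,0,0]]'|egrep 'pos|force'; python3 -m handwheel '[[0.1,0,0,0,0],[0,0,0,0,0]]'|egrep 'pos|force'; done
```

```text
tcp_pos: [0.5711, 0.08, 0.1629]
wrist_force: [-7.9, 0.7, 6.1]
tcp_pos: [0.5713, 0.0798, 0.1628]
wrist_force: [-9.4, 2.6, 8.2]
tcp_pos: [0.5714, 0.0797, 0.1628]
wrist_force: [-10.1, 3.3, 8.6]
```

```bash
python3 -m handwheel '[[0,0,0,0,0.55],[0,0,0,0,0.55],[0,0,0,0,0.55],[0,0,0,0,0.55],[0,0,-2,0,0.55],[0,0,-4,0,0.55],[0,0,-4,0,0.55],[0,0,-3,0,0.55],[0,3,0,0,0.55],[0,5,0,0,0.55]]'
python3 - <<'E'
from h import *
plan(.568,-.342,.30,-4.75)
p=cams.camera_params('wrist');im=snap('wrist','o.png').astype(int); np.save('o.npy',p,allow_pickle=True)
E
```

```text
time_s: 35.25
tcp_pos: [0.5677, 0.0002, 0.2932]
ee_rot: [[0.997, -0.081, 0.002], [-0.081, -0.997, 0.001], [0.002, -0.001, -1.0]]
wrist_force: [-0.3, -0.4, -0.9]
gripper_width: 0.55
t=35.25 pos [5.677e-01 2.000e-04 2.932e-01] yaw -4.63 | turn 0.1 then shift cm [ 2.87 34.1  -0.68] F [-0.3 -0.4 -0.9] w 0.550
```

```bash
python3 -m handwheel '[[0,5,0,0,0.55],[0.5,5,0,0,0.55],[0.5,5.5,0,0,0.55],[0.5,5.5,0,0,0.55],[0.5,5,0,0,0.55],[0.5,4,0,0,0.55],[0.3,3,0,0,0.55],[0,1.2,0,0,0.55],[0,0,0,0,0.55],[0,0,0,0,0.55]]'
cat > caps.py <<'E'
from h import *
def caps(n,p,im,z=.095):
    im=im.astype(int)
    m=((im[:,:,0]>50)&(im[:,:,0]>1.5*im[:,:,1])&(im[:,:,0]>1.5*im[:,:,2])).astype(np.uint8)
    m=cv2.morphologyEx(m,cv2.MORPH_CLOSE,np.ones((9,9),np.uint8))
    k,l,st,c=cv2.connectedComponentsWithStats(m)
    for i in range(1,k):
        if st[i,4]>60: print(c[i].round(1),st[i].tolist(),at(n,*c[i],z,p).round(4)[:2])
E
python3 - <<'E'
from caps import *
plan(.568,-.342,.30,-4.75)
p=cams.camera_params('wrist');im=snap('wrist','p.png'); np.save('p.npy',p,allow_pickle=True)
caps('wrist',p,im)
print('post exp',proj('wrist',(.598,-.342,.118),p))
E
```

```text
time_s: 36.55
tcp_pos: [0.5669, -0.3421, 0.2929]
ee_rot: [[0.997, -0.082, 0.0], [-0.082, -0.997, 0.0], [0.0, -0.0, -1.0]]
wrist_force: [0.4, 0.4, 0.2]
gripper_width: 0.553
t=36.55 pos [ 0.5669 -0.3421  0.2929] yaw -4.72 | turn 0.0 then shift cm [ 0.1  -0.01 -0.71] F [0.4 0.4 0.2] w 0.553
[321.2  57.2] [313, 34, 17, 46, 349] [ 0.7068 -0.3529]
[321.6 100.2] [313, 90, 18, 17, 105] [ 0.6725 -0.3504]
[321.9 124.9] [313, 116, 17, 17, 94] [ 0.6532 -0.349 ]
post exp [318.61950293 200.41176747]
```

```bash
python3 -m handwheel '[[1.6,0.0,1.5,0,0.55],[1.6,0,3,0,0.55],[0,0,3.5,0,0.55],[0,0,3,0,0.55],[0,0,1.5,0,0.55],[0,0,1.1,0,0.5],[0,0,0,0,0],[0,0,0,0,0],[0,0,0,0,0],[0,0,0,0,0]]'; python3 -m handwheel '[[0,0,0,0,0],[0,0,0,0,0],[0,0,0,0,0],[0,0,0,0,0],[0,0,0,0,0]]'
python3 - <<'E'
from h import *
plan(.4478-.0061,.0166,.25,-4.75)
E
```

```text
time_s: 37.85
tcp_pos: [0.599, -0.3458, 0.1578]
ee_rot: [[0.997, -0.083, 0.002], [-0.083, -0.997, -0.0], [0.002, 0.0, -1.0]]
wrist_force: [0.3, 1.6, 2.6]
gripper_width: 0.226
time_s: 38.48
tcp_pos: [0.599, -0.3458, 0.1578]
ee_rot: [[0.997, -0.083, 0.001], [-0.083, -0.997, -0.001], [0.001, 0.0, -1.0]]
wrist_force: [-0.6, 1.8, 5.5]
gripper_width: 0.228
t=38.48 pos [ 0.599  -0.3458  0.1578] yaw -4.76 | turn -0.0 then shift cm [-18.68 -34.81  -9.22] F [-0.6  1.8  5.5] w 0.228
```

```bash
python3 -m handwheel '[[0,0,-1,0,0],[0,0,-2.5,0,0],[-1,0,-3,0,0],[-3,0,-2.5,0,0],[-4,-2,-0.2,0,0],[-4,-4,0,0,0],[-3.5,-5,0,0,0],[-2.2,-5,0,0,0],[-1,-5,0,0,0],[0,-5,0,0,0]]'; python3 -m handwheel '[[0,-4.5,0,0,0],[0,-3,0,0,0],[0,-1.3,0,0,0],[0,0,0,0,0],[0,0,0,0,0]]'
python3 - <<'E'
from h import *
plan(.4417,.0166,.1643,-4.75)
E
```

```text
time_s: 39.72
tcp_pos: [0.4323, -0.0699, 0.2484]
ee_rot: [[0.996, -0.084, -0.002], [-0.084, -0.996, 0.0], [-0.002, -0.0, -1.0]]
wrist_force: [0.1, 0.1, -4.0]
gripper_width: 0.226
time_s: 40.35
tcp_pos: [0.441, 0.0158, 0.2485]
ee_rot: [[0.996, -0.084, -0.001], [-0.084, -0.996, -0.0], [-0.001, 0.001, -1.0]]
wrist_force: [0.9, -0.8, -2.5]
gripper_width: 0.228
t=40.35 pos [0.441  0.0158 0.2485] yaw -4.84 | turn -0.1 then shift cm [ 0.07 -0.09  8.42] F [ 0.9 -0.8 -2.5] w 0.228
```

```bash
python3 -m handwheel '[[-0.2,-0.1,2,0,0],[0,0,3,0,0],[0,0,2,0,0],[0,0,1,0,0],[0,0,0.3,0,0],[0,0,0.1,0,0],[0,0,0,0,0]]'
python3 - <<'E'
from h import *
plan(.4417,.0166,.1643,-4.75)
E
```

```text
time_s: 41.22
tcp_pos: [0.4398, 0.0179, 0.1654]
ee_rot: [[0.997, -0.083, 0.001], [-0.083, -0.997, 0.0], [0.001, -0.001, -1.0]]
wrist_force: [-0.2, 0.5, -2.1]
gripper_width: 0.227
t=41.23 pos [0.4398 0.0179 0.1654] yaw -4.77 | turn -0.0 then shift cm [0.2  0.11 0.11] F [-0.2  0.5 -2.1] w 0.227
```

```bash
python3 -m handwheel '[[0,0.1,0.15,0,0],[1,0,0,0,0],[1,0,0,0,0],[1,0,0,0,0],[1,0,0,0,0],[1,0,0,0,0],[0,0,0,0,0]]' ; python3 -m handwheel '[[1.2,0,0,0,0],[0,0,0,0,0]]'
python3 - <<'E'
from h import *
plan(.5663,.0063,.1640,-4.75); print(sense()['moment'])
E
```

```text
time_s: 42.1
tcp_pos: [0.491, 0.0127, 0.1634]
ee_rot: [[0.996, -0.084, 0.003], [-0.084, -0.997, 0.001], [0.003, -0.001, -1.0]]
wrist_force: [1.4, -0.9, -0.2]
gripper_width: 0.224
time_s: 42.35
tcp_pos: [0.5023, 0.0117, 0.1631]
ee_rot: [[0.997, -0.084, 0.002], [-0.084, -0.997, 0.0], [0.002, -0.001, -1.0]]
wrist_force: [1.8, -0.2, -1.3]
gripper_width: 0.224
t=42.35 pos [0.5023 0.0117 0.1631] yaw -4.79 | turn -0.0 then shift cm [ 6.42  0.01 -0.09] F [ 1.8 -0.2 -1.3] w 0.224
[-0.28214158 -0.40733946 -0.08793018]
```

```bash
python3 -m handwheel '[[1.2,0,0,0,0],[1.4,0,0,0,0],[1.2,0,0,0,0],[0.8,0,0,0,0],[0.5,0,0,0,0],[0.3,0,0,0,0],[0,0,0,0,0]]'|egrep 'pos|force'; python3 -m handwheel '[[0.2,0,0,0,0],[0.1,0,0,0,0],[0.1,0,0,0,0],[0,0,0,0,0]]'|egrep 'pos|force'; python3 -m handwheel '[[0.1,0,0,0,0],[0.1,0,0,0,0],[0,0,0,0,0]]'|egrep 'pos|force';python3 -m handwheel '[[0.1,0,0,0,0],[0.1,0,0,0,0],[0,0,0,0,0]]'|egrep 'pos|force'
```

```text
tcp_pos: [0.5553, 0.0071, 0.1631]
wrist_force: [-0.7, -0.5, -0.7]
tcp_pos: [0.559, 0.0068, 0.1632]
wrist_force: [-2.0, 1.0, 0.5]
tcp_pos: [0.5611, 0.0067, 0.1632]
wrist_force: [-1.2, -0.4, 0.1]
tcp_pos: [0.5631, 0.0065, 0.1632]
wrist_force: [-2.2, -0.3, 0.2]
```

```bash
python3 -m handwheel '[[0.1,0,0,0,0],[0.1,0,0,0,0],[0,0,0,0,0]]'|egrep 'pos|force'; python3 -m handwheel '[[0.1,0,0,0,0],[0.1,0,0,0,0],[0,0,0,0,0]]'|egrep 'pos|force';python3 -m handwheel '[[0.1,0,0,0,0],[0.1,0,0,0,0],[0,0,0,0,0]]'|egrep 'pos|force'
```

```text
tcp_pos: [0.5651, 0.0063, 0.1633]
wrist_force: [-1.3, 0.2, 0.9]
tcp_pos: [0.566, 0.0061, 0.1633]
wrist_force: [-5.9, 1.3, 4.0]
tcp_pos: [0.5664, 0.0059, 0.1635]
wrist_force: [-10.7, 2.5, 7.6]
```

```bash
python3 -m handwheel '[[0,0,0,0,0.55],[0,0,0,0,0.55],[0,0,0,0,0.55],[0,0,0,0,0.55],[0,0,-2,0,0.55],[0,0,-4,0,0.55],[-1,-1,-4,0,0.55],[-1,-2,-3,0,0.55],[0,-1,0,0,0.55],[0,0,0,0,0.55]]'
python3 - <<'E'
from caps import *
plan(.585,.4009,.36,-94.75)
p=cams.camera_params('wrist');im=snap('wrist','q.png'); np.save('q.npy',p,allow_pickle=True)
caps('wrist',p,im,.1)
o=np.array([.651,-.0007]); X=np.array([np.cos(np.radians(-4.75)),np.sin(np.radians(-4.75))]); Y=np.array([-X[1],X[0]])
for dy in (.074,0):
    for dx in(-.033,-.011,.011,.033,-.085): print(dy,dx,proj('wrist',(*(o+dx*X+dy*Y),.103 if dx>-.05 else .123),p).round(1))
E
```

```text
time_s: 46.85
tcp_pos: [0.552, 0.0479, 0.2923]
ee_rot: [[0.997, -0.082, -0.001], [-0.082, -0.997, -0.0], [-0.001, 0.0, -1.0]]
wrist_force: [-0.5, 0.6, -1.3]
gripper_width: 0.552
t=46.85 pos [0.552  0.0479 0.2923] yaw -4.73 | turn 90.0 then shift cm [-35.45  -0.37  -6.77] F [-0.5  0.6 -1.3] w 0.552
[279.4  66. ] [269, 52, 20, 30, 240] [0.6865 0.069 ]
[374.   67.4] [366, 53, 20, 34, 249] [ 0.6798 -0.0021]
[280.  117.4] [269, 108, 20, 18, 149] [0.6465 0.072 ]
[373.7 117.2] [365, 108, 20, 18, 157] [0.6409 0.0013]
[280.2 144.7] [270, 137, 20, 17, 146] [0.6255 0.0738]
[373.6 145.3] [365, 137, 20, 18, 160] [0.6193 0.0029]
0.074 -0.033 [277.3 146.8]
0.074 -0.011 [277.  117.9]
0.074 0.011 [276.8  89.2]
0.074 0.033 [276.9  61.2]
0.074 -0.085 [275.6 219.6]
0 -0.033 [375.4 146.9]
0 -0.011 [375.8 118. ]
0 0.011 [375.9  89.5]
0 0.033 [375.8  61.4]
0 -0.085 [377.6 219.6]
```

View pics/q.png

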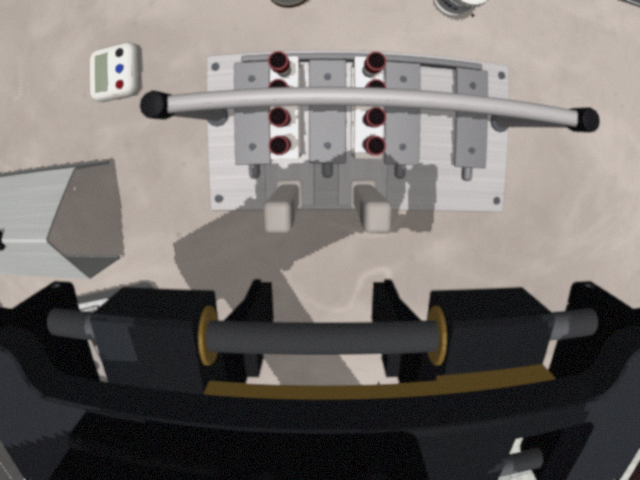

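```bash
python3 -m handwheel '[[0,0,-0.5,10,0.55],[0,0,-0.5,10,0.55],[0,0,-0.5,10,0.55],[0,0,-0.5,10,0.55],[0,0,-0.5,10,0.55],[0,0,-0.5,10,0.55],[0,0,-0.5,10,0.55],[0,0,-0.5,10,0.55],[0,0,-0.5,10,0.55],[-2,0,0,0,0.55]]'; python3 -m handwheel '[[-4.5,0,0,0,0.55],[-5,0,0,0,0.55],[-5,0,0,0,0.55],[-5,-0.2,0,0,0.55],[-5,-0.2,0,0,0.55],[-4.5,0,0,0,0.55],[-3,0,0,0,0.55],[-1.4,0,0,0,0.55],[0,0,0,0,0.55],[0,0,0,0,0.55]]'
python3 - <<'E'
from h import *
plan(.5848,.4007,.2001,-94.76)
p=cams.camera_params('wrist'); im=snap('wrist','r.png')
for dy in(.045,-.045):
    a=np.radians(-4.76); print(proj('wrist',(.5848-np.sin(a)*dy,.4007+np.cos(a)*dy,.162),p).round(1))
m=(im.max(2)<45); m[280:]=0; k,l,st,c=cv2.connectedComponentsWithStats(m.astype(np.uint8))
print([(c[i].round(1).tolist(),st[i].tolist()) for i in range(1,k) if st[i,4]>300])
E
```

```text
time_s: 48.15
tcp_pos: [0.554, 0.0667, 0.3371]
ee_rot: [[-0.085, -0.996, -0.002], [-0.996, 0.085, -0.001], [0.001, 0.002, -1.0]]
wrist_force: [-0.1, -0.6, 0.2]
gripper_width: 0.549
time_s: 49.4
tcp_pos: [0.5858, 0.399, 0.3383]
ee_rot: [[-0.084, -0.996, -0.0], [-0.996, 0.084, -0.0], [0.0, 0.0, -1.0]]
wrist_force: [0.5, -0.2, 0.6]
gripper_width: 0.552
t=49.40 pos [0.5858 0.399  0.3383] yaw -94.80 | turn -0.0 then shift cm [-0.16  0.11 13.82] F [ 0.5 -0.2  0.6] w 0.552
[324.4 296.7]
[324.4 182.5]
[([323.5, 229.1], [313, 181, 22, 99, 2116])]
```

```bash
python3 -m handwheel '[[-0.15,0.1,2,0,0.55],[0,0,3.5,0,0.55],[0,0,3.5,0,0.55],[0,0,2.8,0,0.55],[0,0,1.5,0,0.55],[0,0,0.5,0,0.5],[0,0,0,0,0],[0,0,0,0,0],[0,0,0,0,0],[0,0,0,0,0]]'; python3 -m handwheel '[[0,0,0,0,0],[0,0,0,0,0],[0,0,0,0,0],[0,0,0,0,0],[0,0,0,0,0],[0,0,0,0,0]]'
python3 - <<'E'
from h import *
plan(.6509,.0004,.42,-94.76)
E
```

```text
time_s: 50.7
tcp_pos: [0.5849, 0.4016, 0.2007]
ee_rot: [[-0.083, -0.997, 0.0], [-0.997, 0.083, 0.0], [-0.0, -0.0, -1.0]]
wrist_force: [-1.2, 0.2, 2.9]
gripper_width: 0.133
time_s: 51.45
tcp_pos: [0.5848, 0.4017, 0.2007]
ee_rot: [[-0.083, -0.997, 0.0], [-0.997, 0.083, 0.0], [-0.0, -0.0, -1.0]]
wrist_force: [-2.8, 1.6, 5.2]
gripper_width: 0.135
t=51.45 pos [0.5848 0.4017 0.2007] yaw -94.76 | turn -0.0 then shift cm [ 39.44  -9.92 -21.93] F [-2.8  1.6  5.2] w 0.135
```

```bash
python3 -m handwheel '[[0,0,-1,0,0],[0,0,-2.5,0,0],[0,0,-4,0,0],[0,0,-4.5,0,0],[0,0,-4.5,0,0],[0,0,-3.5,0,0],[2,-0.5,-1.9,0,0],[4,-1,0,0,0],[5,-1.3,0,0,0],[5,-1.3,0,0,0]]';python3 -m handwheel '[[5,-1.3,0,0,0],[5,-1.3,0,0,0],[5,-1.2,0,0,0],[4,-1,0,0,0],[3,-0.7,0,0,0],[1.4,-0.3,0,0,0],[0,0,0,0,0],[0,0,0,0,0]]'
python3 - <<'E'
from h import *
plan(.6509,.0010,.24,-94.76)
E
```

```text
time_s: 52.7
tcp_pos: [0.6123, 0.2362, 0.4176]
ee_rot: [[-0.084, -0.996, -0.003], [-0.996, 0.084, -0.002], [0.002, 0.003, -1.0]]
wrist_force: [0.4, -1.1, -2.1]
gripper_width: 0.134
time_s: 53.7
tcp_pos: [0.6506, 0.0015, 0.4189]
ee_rot: [[-0.082, -0.997, -0.001], [-0.997, 0.082, 0.0], [-0.0, 0.001, -1.0]]
wrist_force: [-0.9, -0.2, -3.2]
gripper_width: 0.134
t=53.70 pos [0.6506 0.0015 0.4189] yaw -94.73 | turn 0.0 then shift cm [ 0.04 -0.03 17.89] F [-0.9 -0.2 -3.2] w 0.134
```

```bash
python3 -m handwheel '[[0,0,2,0,0],[0,0,3,0,0],[0,0,3.5,0,0],[0,0,3.5,0,0],[0,0,2.5,0,0],[0,0,1.5,0,0],[0,0,0.8,0,0],[0,0,0.4,0,0],[0,0,0,0,0]]'
python3 - <<'E'
from h import *
plan(.6509,.0010,.233,-94.76)
E
```

```text
time_s: 54.82
tcp_pos: [0.651, 0.0007, 0.2479]
ee_rot: [[-0.083, -0.997, 0.001], [-0.997, 0.083, 0.0], [-0.0, -0.001, -1.0]]
wrist_force: [0.1, -0.1, -3.2]
gripper_width: 0.136
t=54.83 pos [0.651  0.0007 0.2479] yaw -94.77 | turn -0.0 then shift cm [-0.02  0.01  1.49] F [ 0.1 -0.1 -3.2] w 0.136
```

```bash
python3 -m handwheel '[[0,0,0.5,0,0],[0,0,0.4,0,0],[0,0,0.3,0,0],[0,0,0.1,0,0],[0,0,0,0,0]]'|egrep 'pos|force'; python3 -m handwheel '[[0,0,0.1,0,0],[0,0,0.1,0,0],[0,0,0,0,0]]'|egrep 'pos|force'
```

```text
tcp_pos: [0.6507, 0.0006, 0.2342]
wrist_force: [-0.2, 0.5, -3.0]
tcp_pos: [0.6509, 0.0006, 0.2332]
wrist_force: [-1.3, 0.5, 1.7]
```

Contact at the expected height, with about 4.7 N taken by the bar. I'll release, retreat and check.

```bash
python3 -m handwheel '[[0,0,0,0,0.5],[0,0,0,0,0.5],[0,0,0,0,0.5],[0,0,0,0,0.5],[0,0,0,0,0.5],[0,0,-1.5,0,0.5],[0,0,-3,0,0.5],[0,0,-4,0,0.5],[0,0,-4,0,0.5],[-3,0,-0.5,0,0.5]]'; python3 -m handwheel '[[0,0,0,0,0.5],[0,0,0,0,0.5]]' >/dev/null
python3 - <<'E'
from h import *
plan(.585,.40,.4,-94.76)
p=cams.camera_params('wrist'); im=snap('wrist','s.png')
m=(im.max(2)<45); m[300:]=0; k,l,st,c=cv2.connectedComponentsWithStats(m.astype(np.uint8))
for i in range(1,k):
    if st[i,4]>60: print(c[i].round(1),st[i].tolist())
E
```

```text
time_s: 57.08
tcp_pos: [0.6542, 0.0293, 0.3684]
ee_rot: [[-0.086, -0.996, 0.01], [-0.996, 0.086, 0.001], [-0.002, -0.01, -1.0]]
wrist_force: [0.2, 0.1, -0.4]
gripper_width: 0.498
t=57.33 pos [0.653  0.0303 0.3624] yaw -94.76 | turn -0.0 then shift cm [-36.27   9.84  -3.76] F [-0.2 -1.2 -1.3] w 0.501
[320.9   9.6] [312, 0, 20, 20, 219]
[321.4 199.5] [310, 141, 24, 122, 2590]
[199.7 249.7] [188, 242, 20, 23, 166]
[264.1 291.3] [250, 281, 26, 19, 375]
[380.  290.9] [369, 280, 26, 20, 397]
[ 55.9 292.1] [27, 282, 51, 18, 618]
[588.2 292.4] [569, 282, 48, 18, 558]
[168.1 294.7] [117, 288, 105, 12, 959]
[475.4 294.8] [423, 289, 105, 11, 934]
```

View pics/s.png

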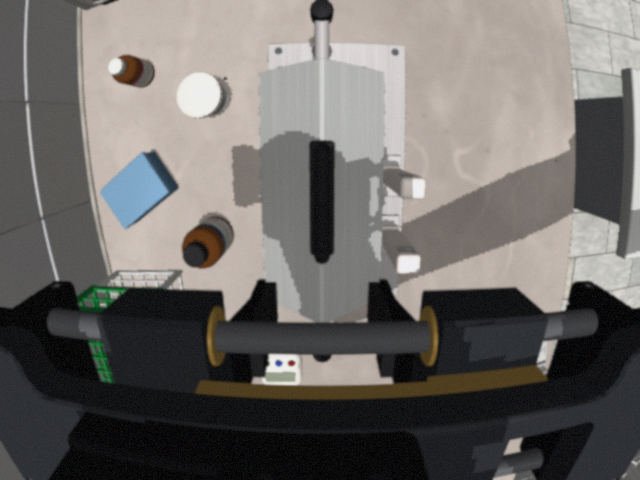

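Run:
```python
from h import *
for n,a,b,z in(('rib',(321,141),(321.5,258),.195),('heads',(321,10),(322,354),.155)):
    A,B=at('wrist',*a,z),at('wrist',*b,z); print(n,((A+B)/2)[:2].round(4),np.degrees(np.arctan2(*(B-A)[:2])).round(2))
print('cup',at('wrist',201,95,.059)[:2],'bottle',at('wrist',196,254,.095)[:2],'timer',at('wrist',282,368,.022)[:2])
print(sense()['wrist_force']); print(job.finish_job())
```

```text
rib [ 0.6515 -0.0011] 4.65
heads [ 0.6514 -0.0008] 4.71
cup [ 0.77297683 -0.10777897] bottle [0.78977875 0.05950904] timer [0.72941636 0.2579479 ]
[ 0.24870985 -0.68908235 -0.50200015]
the job is handed in; nothing more can be done
None
```

The changeover is finished and handed in at about 57 s of the 210 s allowed. There was one finished rack and two waiting racks.

- **Finished rack:** I drew it out of the right lane and stood it upright on the grey foam tray.
- **Waiting racks:** One is in the left lane and one in the middle lane. I pushed each until the force rose to about 10 N with the gripper no longer advancing, and a wrist view from above showed both upright and level with each other at the back stop.
- **Cover:** It stood on the worktop clear of the dock while I changed the racks, then went back over the bar. The last wrist picture puts its centre within about 0.3 mm of mid-bar and its angle within 0.1° of the bar.
- **Bottle, specimen cup and timer:** Their measured positions match those from the start to about 3 mm, which is within the camera's accuracy.

**What went wrong or disagreed**
- **First cover grasp:** It missed because I lifted before the jaws had shut. The side picture showed the cover undisturbed, and the second grasp held.
- **Dock's side-to-side position:** The camera views disagreed by up to about 4 mm, excluding a coarser first estimate. I used a value in between, and both racks went in with no notable sideways force.
- **Finished rack on the tray:** It has only about 4 mm of margin at each end. I moved it 2 mm before release because the pictures suggested it sat slightly towards the robot. I judged its final fit by eye in the side picture and did not measure it.

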